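# Load the drying cabinet, start it and tally the batch

## Robot

A 7-joint arm with a two-finger parallel gripper is mounted at the origin on the work surface. World frame = base frame: x ahead of the robot, y to its left, z up, the work surface at z = 0. Lengths are in m, angles in rad, forces in N, time in s.
With the tool pointing down it reaches from about 0.35 to 0.9 m from the base axis. Payload 8.1 kg.
Tool frame: the origin (TCP) lies on the centre line of the jaws, within the pads' length; the fingertips stand 11 mm ahead of it and the grasp point (between the pads) lies 8 mm behind it (arm.nose_length is the distance from the TCP to the fingertips, in m); z points along the fingers, y is the line along which they close (so a half turn about z gives the same grasp; the last joint's range is limited). The gripper opens to 92 mm and grips with 3 to 60 N. Pads are 19 mm wide; open, the fingers measure 130 mm over their backs; the gripper's body (75 mm by 190 mm) begins 47 mm behind the grasp point.
Start: joints at [-1.254, 0.434, 0.025, 1.573, -0.012, 1.134, -0.075], TCP at [0.255, 0.571, 0.238] pointing down, gripper open.
Joint ranges: [-2.62, 2.62], [-0.44, 2.09], [-1.27, 1.32], [0.08, 2.57], [-1.32, 4.46], [0.12, 2], [-2.74, 2.74]. Speed limits (rad/s): [2.22, 2.22, 3.01, 3.01, 3.14, 3.14, 3.14].

## Interface

Orientations are given as a rotation vector (axis times angle).
In Python, from cell import arm gives the robot as it stands.
- The arm moves only by the tool jog_arm, never from a script. Its argument "moves" is a list of rows, each a list of 4 numbers: the shift along the tool's x, y, z in m, then the turn about the tool's z in rad. In form: [[tx, ty, tz, spin], ...]. A call has 1 to 20 rows; each row is the pose to reach, as a shift and turn from the pose commanded when the call began, along the tool's axes at that moment; what a row does not reach only later rows make up. A row lasts 1/8 s, in which the tool goes at most 62.5 mm and 10.7 degrees, less where a joint would pass 70% of its speed; a pose out of reach is approached as far as the arm can. A call with a gripper value outside its range is refused whole. "hand" is the finger opening in m, from 0 to 0.0918, set as the call begins (left out, the last holds). The fingers move at their own pace and stop on an object; "newtons" is the grip in N (left out, the last holds). Time passes only in rows, so rows that repeat a pose let the fingers close. It gives the time, the measured TCP pose, the force, the opening and the grip force at its end, in the units of the state.
- arm.observe(): the state, without advancing time (a new reading comes with each control period).
- arm.get_image(name): name is "scene" or "top" or "wrist"; returns a dict with "color" (384x512x3 uint8, red, green, blue), "z_map" (384x512 float32, m along the optical axis (not along the pixel's ray), 0 where there is no reading), "fx", "fy", "cx", "cy" (pixels), "rvec" (rotation vector, rad) and "tvec" (3), from world to camera coordinates, as OpenCV has them. Camera axes: x right, y down, z forward; pixel columns grow to the right and rows downward; lengths in m; the calibration is good to about 2 mm. A picture is of the moment at which its call begins.
- arm.sign_off(): hands the job in; it is judged then, once.
The state is a dict: "clock": time; "joints": joint angles; "dq": joint speeds; "joint_efforts": joint torques, N m; "position": TCP position; "ee_rot": TCP orientation; "force": force on the tool from outside, world axes, zero at the start; "ft_torque": the same for the moment, N m; "width": opening from 0.0 (shut) to 1.0 (fully open); "gripper_force": force on a finger pad.
Only numpy, scipy, OpenCV 4.12 (cv2) and the standard library are available. Lean on these libraries where they do the work, as an engineer would, in place of code of your own. Each camera call takes 0.05 s, during which the arm holds its last target. There are 200 camera calls.

## Task

Pull open the drying cabinet's drawer, stand every rotary valve casing from the bench upright on the drawer's floor, and push the drawer fully shut again. Then start the cabinet with the red knob: push it down, turn it clockwise as far as it goes and let it spring back up, and after that swing the tally lever on top of the cabinet over to its stop and let it spring back. Leave the other things on the bench where they are.

Things in the scene. Friction and masses are not known exactly. Their poses are not given: they have to be found in the camera images.
- valve_a: rotary valve casing, one of 3 or 4 alike (None if absent): upright brass cylinder 42 mm in diameter (47 mm foot), 54 mm tall plus a 6 mm spindle, with two level tube stubs on both sides near its foot, 16 mm in diameter, axis 16 mm up, 96 mm end to end; bare all round above 26 mm. 0.2 to 0.4 kg. Origin: centre of the underside; z up, x along the stubs
- valve_b: rotary valve casing, one of 3 or 4 alike (None if absent): upright brass cylinder 42 mm in diameter (47 mm foot), 54 mm tall plus a 6 mm spindle, with two level tube stubs on both sides near its foot, 16 mm in diameter, axis 16 mm up, 96 mm end to end; bare all round above 26 mm. 0.2 to 0.4 kg. Origin: centre of the underside; z up, x along the stubs
- valve_c: rotary valve casing, one of 3 or 4 alike (None if absent): upright brass cylinder 42 mm in diameter (47 mm foot), 54 mm tall plus a 6 mm spindle, with two level tube stubs on both sides near its foot, 16 mm in diameter, axis 16 mm up, 96 mm end to end; bare all round above 26 mm. 0.2 to 0.4 kg. Origin: centre of the underside; z up, x along the stubs
- valve_d: rotary valve casing, one of 3 or 4 alike (None if absent): upright brass cylinder 42 mm in diameter (47 mm foot), 54 mm tall plus a 6 mm spindle, with two level tube stubs on both sides near its foot, 16 mm in diameter, axis 16 mm up, 96 mm end to end; bare all round above 26 mm. 0.2 to 0.4 kg. Origin: centre of the underside; z up, x along the stubs
- cabinet: grey drying cabinet fixed on the bench, 240 mm deep (x), 300 wide (y), 95 tall; origin: middle of its lower front edge; x points into the cabinet, away from the robot, z up. Drawer opens to -x. On its top: red knob at (55, 70) mm, tally lever hinge at (85, -85) mm, and behind that a blue counter box 28 mm tall from x = 105 to 165 mm
- drawer (a joint): how far the drawer is out, m: 0 fully shut, 0.15 fully open; it starts shut or up to 30 mm out. Slides along the cabinet's x with about 2 N of friction, and stays where it is left
- drawer_handle (a point): middle of the drawer's steel bar handle: a level round bar, 10 mm thick and 110 mm long along the cabinet's y, 60 mm above the bench, its axis 44 mm in front of the white front panel (70 mm tall). Axes as the cabinet's
- drawer_floor (a point): middle of the drawer's floor (upper face, 8 mm above the bench), moves with the drawer; axes as the cabinet's. Clear floor 134 mm (x) by 264 mm (y); side and back walls stand 28 mm above the floor, the front panel 62 mm. Fully open, all the floor is in front of the cabinet
- knob_press (a joint): how far the red knob is pushed down, m: 0 up, 0.010 bottom. Spring: 3 N to start, 8 N at the bottom. It can turn only while pushed down at least 7.5 mm; let go part-way round it stays caught down, at either end it springs up
- knob_turn (a joint): how far the red knob is turned clockwise seen from above, rad: 0 at the start (locked, pointing at the white mark), 1.2 at its end stop (running, pointing at the green mark), light friction. Above about 1.1 it springs up and locks
- knob_grip (a point): middle of the knob's red bar grip, on the knob's vertical axis, 159 mm above the bench when up; turns and moves with the knob. The bar is 56 mm long along this x, 14 mm thick along y, 28 mm tall (14 mm above and below this point); under it a black disc 66 mm in diameter, its upper face 14 mm below this point
- tally_lever (a joint): swing of the tally lever, rad: 0 at rest, 1.0 at its stop; counter-clockwise seen from above (the pin goes from the robot's left to its right). Spring-loaded: about 1 N at the pin at rest, 4 N at the stop; springs back when let go
- tally_pin (a point): middle of the free part of the lever's upright steel pin, which is 12 mm in diameter with an 18 mm black ball on top; this point lies 147 mm above the bench, 16 mm above the upper face of the flat arm that carries the pin; the ball's top is 29 mm above this point. Moves with the lever
- tally_hinge (a point): point on the lever's vertical hinge axis, at the height of the pin point; the pin goes round it at 70 mm radius, on the robot's side of it
- cap_1: brass valve top cap, 60 mm in diameter, 26 mm tall; bystander; origin under its centre
- cap_2: the same kind of brass cap; bystander
- arbor: hardened steel arbor, lying, 150 mm long along x, square head 26 mm; bystander; origin under it
- sleeve: aluminium sleeve standing upright, 60 mm in diameter, 70 mm tall; bystander; origin under its centre
- finger_button: nickel finger button, 44 mm in diameter, 26 mm tall; bystander; origin under its centre
- mallet: hammer lying on the bench, 200 mm long; bystander; origin under it
Things that resemble listed ones, but are neither listed nor needed, are in the scene too. Leave any black or green look-alike of the valve_a alone.

How it is judged:
On the way, in this order (a step that is already met when the one before it is completed fails the run):
1. every casing present stands upright on the drawer's floor and the drawer is shut (x of valve_a in the frame of drawer_floor between -0.06 and 0.06 m and y of valve_a in the frame of drawer_floor between -0.125 and 0.125 m and z of valve_a in the frame of drawer_floor between -0.008 and 0.012 m and angle between each of valve_a, valve_b, valve_c, valve_d's own z axis and vertical below 0.2 rad and x of valve_b in the frame of drawer_floor between -0.06 and 0.06 m and y of valve_b in the frame of drawer_floor between -0.125 and 0.125 m and z of valve_b in the frame of drawer_floor between -0.008 and 0.012 m and x of valve_c in the frame of drawer_floor between -0.06 and 0.06 m and y of valve_c in the frame of drawer_floor between -0.125 and 0.125 m and z of valve_c in the frame of drawer_floor between -0.008 and 0.012 m and x of valve_d in the frame of drawer_floor between -0.06 and 0.06 m and y of valve_d in the frame of drawer_floor between -0.125 and 0.125 m and z of valve_d in the frame of drawer_floor between -0.008 and 0.012 m and value of joint drawer below 0.006 m), for 0.2 s.
2. the knob is pushed down and being turned (value of joint knob_press above 0.006 m and value of joint knob_turn above 0.5 rad).
3. the knob is turned to its end and has sprung back up (value of joint knob_turn above 1.05 rad and value of joint knob_press below 0.0025 m), for 0.2 s.
4. the tally lever is at its stop (value of joint tally_lever above 0.93 rad).
At the end, for the whole second after the job is handed in: every casing present stands upright (within 0.2 rad) on the drawer's floor; drawer shut within 6 mm; knob turned beyond 1.05 rad and sprung up within 2.5 mm; tally lever back within 0.1 rad of rest (all of step 1 and all of step 3 and value of joint tally_lever below 0.1 rad); the robot touches nothing.
It fails at once if a bystander is pushed more than 6 cm from its place (distance of any of cap_1, cap_2, arbor, sleeve, finger_button, mallet from where it was at the start of the episode above 0.06 m).
Of valve_a, valve_b, valve_c, valve_d only 3 to 4 are there at a start; the rules pass over those that are not, and their reading is None.
At some moment in a run one of valve_a, valve_b, valve_c, valve_d may be knocked a few centimetres aside while the robot is not near it.
It also fails if it takes over 210 s, if anything falls off the work surface, if the arm or the gripper's body presses on something with over 40 N, if the wrist force passes 120 N, or if a joint passes its speed limit or range.

## Working session

There is one attempt and no reset: what is moved stays moved. The work goes in short steps, Python scripts to look and compute and a tool call to move; the robot and the scene stay as the last step left them, time stands still between calls to the robot, and variables do not carry over. Pictures are saved under pics/ and viewed, at most 14 in all, crops included, and the job is handed in when it is done.

Besides the shell and the picture viewer there is one more tool, called after "Call:" as name(argument=value, ...), one argument or row to a line, values as JSON. jog_arm: Moves the arm, as the interface text tells. Its arguments: {"type":"object","properties":{"moves":{"type":"array"},"hand":{"type":"number"},"newtons":{"type":"number"}},"required":["moves"]}

```bash
ls; mkdir -p pics
cat > h.py <<'E'
import numpy as np, cv2
from cell import arm
def grab(name,save=None):
    im=arm.get_image(name)
    if save:
        cv2.imwrite('pics/'+save,im['color'][:,:,::-1])
        np.savez('/tmp/'+save+'.npz',**im)
    return im
def world(im,u,v,z=None):
    """depth-based (z None) or plane z=const"""
    R=cv2.Rodrigues(np.array(im['rvec'],float))[0]; t=np.array(im['tvec'],float).ravel()
    ray=np.array([(u-im['cx'])/im['fx'],(v-im['cy'])/im['fy'],1.0])
    if z is None:
        d=im['z_map'][int(round(v)),int(round(u))]
        return R.T@(ray*d-t)
    o=-R.T@t; d=R.T@ray
    return o+d*(z-o[2])/d[2]
def cloud(im):
    R=cv2.Rodrigues(np.array(im['rvec'],float))[0]; t=np.array(im['tvec'],float).ravel()
    h,w=im['z_map'].shape; u,v=np.meshgrid(np.arange(w),np.arange(h)); d=im['z_map']
    P=np.stack([(u-im['cx'])/im['fx']*d,(v-im['cy'])/im['fy']*d,d],-1)
    return (P-t)@R
def crop(color,box,f,name):
    x0,y0,x1,y1=box
    cv2.imwrite('pics/'+name,cv2.resize(color[y0:y1,x0:x1,::-1],None,fx=f,fy=f,interpolation=cv2.INTER_CUBIC))
E
python3 - <<'E'
from h import *
s=arm.observe();print({k:np.round(v,3) for k,v in s.items()})
a=grab('top');b=grab('scene')
np.savez('/tmp/top.npz',**a);np.savez('/tmp/scene.npz',**b)
for n,i in(('top',a),('scene',b)): crop(i['color'],(0,0,512,384),1.5,n+'0.png'); R=cv2.Rodrigues(np.array(i['rvec']))[0]; print(n,i['fx'],(-R.T@i['tvec']).round(3),R.round(2).tolist())
E
```

```text
pics
{'clock': np.float64(0.0), 'joints': array([-1.254,  0.435,  0.025,  1.574, -0.012,  1.134, -0.075]), 'dq': array([ 0.   , -0.   , -0.001,  0.   , -0.002, -0.   , -0.   ]), 'joint_efforts': array([ 1.0000e-03, -6.6785e+01,  9.8600e-01, -3.1447e+01, -6.0000e-02,
        4.3000e-02,  0.0000e+00]), 'position': array([0.255, 0.57 , 0.237]), 'ee_rot': array([-6.550e-01, -3.072e+00,  2.000e-03]), 'force': array([ 0.352, -0.915,  0.287]), 'ft_torque': array([ 0.015, -0.013, -0.027]), 'gripper_force': np.float64(0.0), 'width': np.float64(0.998)}
top 369.73913256231094 [ 0.334 -0.049  1.217] [[-0.01, -1.0, -0.03], [-0.98, 0.01, -0.18], [0.18, 0.03, -0.98]]
scene 436.8346971137363 [1.315 0.762 1.017] [[-0.69, 0.72, -0.02], [0.46, 0.43, -0.78], [-0.55, -0.55, -0.63]]
```

View pics/top0.png

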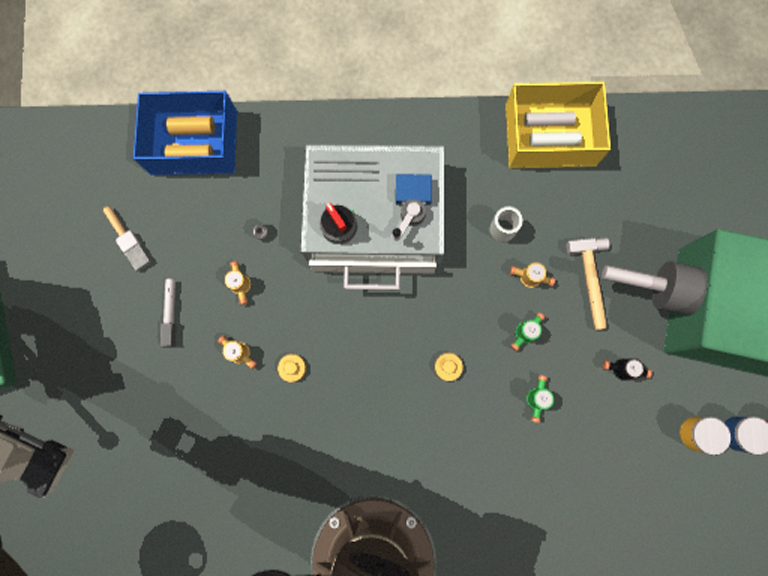

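View pics/scene0.png

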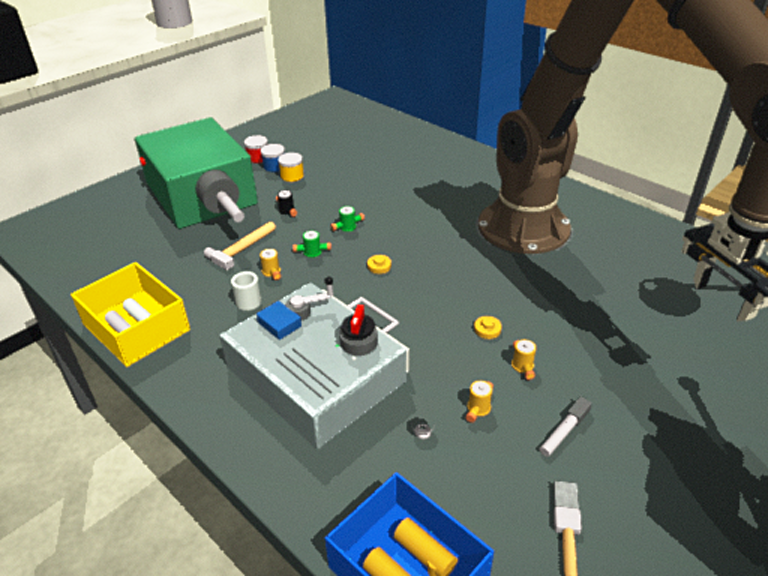

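Top view (1.5x pixels): brass casings are at (236,281), (235,350) and (535,273). The look-alikes are green ones at (530,330) and (541,399), a black one at (630,369), and the flat brass caps at (291,368) and (449,367). I choose the three brass casings with spindle and stubs. The cabinet is at (373,200), its handle at (372,280), the knob at (337,222) and the lever pin at (397,232).

```bash
cat >> h.py <<'E'
def casing(im,u,v,r=28):
    """top-view native px -> centre, stub axis angle"""
    P=cloud(im); c0=world(im,u,v,0.054)
    hsv=cv2.cvtColor(im['color'],cv2.COLOR_RGB2HSV)
    near=np.hypot(P[...,0]-c0[0],P[...,1]-c0[1])<0.065
    top=near&(P[...,2]>0.046)&(P[...,2]<0.07)
    c=P[top][:,:2]; cc=(c.max(0)+c.min(0))/2
    st=near&(P[...,2]>0.012)&(P[...,2]<0.032)&(np.hypot(P[...,0]-cc[0],P[...,1]-cc[1])>0.028)
    q=P[st][:,:2]-cc; a=np.arctan2(q[:,1],q[:,0]); ang=0.5*np.angle(np.exp(2j*a).sum())
    return cc,c.mean(0),np.median(P[top][:,2]),ang,top.sum(),st.sum(),np.hypot(*q.T).max()
E
python3 - <<'E'
from h import *
im=dict(np.load('/tmp/top.npz'))
for n,(u,v) in dict(A=(236,281),B=(235,350),C=(535,273)).items():
    print(n,*[np.round(x,4) for x in casing(im,u/1.5,v/1.5)])
P=cloud(im)
# cabinet top
ct=(abs(P[...,2]-0.095)<0.004)&(P[...,0]>0.3)&(abs(P[...,1])<0.35)
k=np.zeros(ct.shape,np.uint8);n,l,s,_=cv2.connectedComponentsWithStats(ct.astype(np.uint8))
i=1+np.argmax(s[1:,4]);q=P[l==i][:,:2].astype(np.float32);r=cv2.minAreaRect(q);print(r,s[i],np.sort(cv2.boxPoints(r),0).tolist())
for nm,(u,v) in dict(hL=(346,286),hR=(400,286),hM=(372,286),panel=(372,266),knob=(335,213),pinball=(397,233),hinge=(413,209)).items(): print(nm,world(im,u/1.5,v/1.5).round(4))
for nm,(u,v) in dict(capL=(291,368),capR=(449,367),sleeve=(507,223),arbor=(168,310),fb=(261,232),mallet=(595,280)).items(): print(nm,world(im,u/1.5,v/1.5).round(3))
crop(im['color'],(130,90,390,285),3,'c1.png')
E
```

```text
A [0.5816 0.2949] [0.5812 0.2951] 0.054 0.265 129 62 0.0489
B [0.4281 0.2926] [0.4284 0.2924] 0.0536 0.8977 139 64 0.0494
C [ 0.5895 -0.3519] [ 0.5889 -0.3519] 0.0537 1.2614 134 66 0.0487
((0.7464467287063599, -0.006358787417411804), (0.298443466424942, 0.24200524389743805), 88.32835388183594) [ 201   97   95   73 4862] [[0.621142566204071, -0.15904685854911804], [0.6298486590385437, -0.15198718011379242], [0.863044798374176, 0.1392696052789688], [0.8717508912086487, 0.14632928371429443]]
hL [0.5629 0.052  0.0604]
hR [ 0.5734 -0.0636 -0.0008]
hM [ 0.5613 -0.0035  0.0645]
panel [ 0.605  -0.0038  0.0636]
knob [0.6879 0.0644 0.1722]
pinball [ 0.6444 -0.0573  0.1738]
hinge [ 0.7083 -0.0911  0.1288]
capL [0.392 0.172 0.028]
capR [ 0.392 -0.165  0.022]
sleeve [ 0.716 -0.308  0.   ]
arbor [0.522 0.449 0.021]
fb [0.7   0.25  0.012]
mallet [ 0.576 -0.486  0.026]
```

View pics/c1.png

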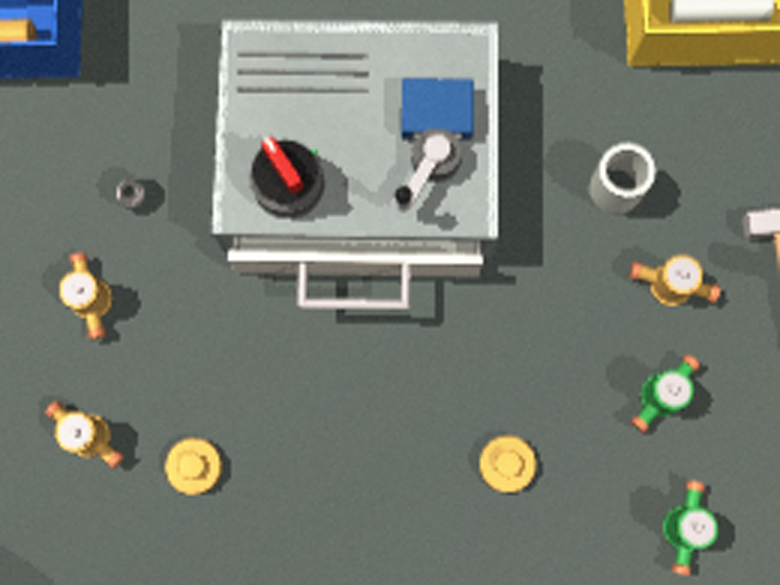

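The crop confirms the three brass casings, at about (78,290), (78,432) and (682,275) in the 3x crop. Their tops measure 54 mm, as given. The bar handle reads z=0.06 and x=0.561. I'll hook it with closed fingers between bar and panel.

```bash
cat >> h.py <<'E'
from scipy.spatial.transform import Rotation as Rn
def go(*wps):
    """waypoints (x,y,z,angle of tool y in deg) -> rows in tool axes from the present pose"""
    s=arm.observe(); R=Rn.from_rotvec(s['ee_rot']).as_matrix(); p=np.array(s['position'])
    a=np.degrees(np.arctan2(R[1,1],R[0,1]))
    print('pos',p.round(4),'yang',round(a,1),'zaxis',R[:,2].round(3),'F',np.round(s['force'],1),'w',round(float(s['width'])*.0918,4),'gf',round(float(s['gripper_force']),1),'t',round(float(s['clock']),1),'q7',round(float(s['joints'][6]),2))
    for w in wps:
        d=R.T@(np.array(w[:3])-p); t=-(w[3]-a)
        t=(t+90)%180-90 if len(w)<5 else t
        print(w,'->',d.round(4).tolist(),'spin',round(np.radians(t),3))
E
python3 - <<'E'
from h import *
go((0.586,-0.004,0.2,88.3),(0.586,-0.004,0.046,88.3),(0.446,0,0.046,88.3))
E
```

```text
pos [0.2546 0.5703 0.237 ] yang 65.9 zaxis [-0.    -0.001 -1.   ] F [ 0.2  0.9 -1.6] w 0.0919 gf 0.0 t 0.1 q7 -0.08
(0.586, -0.004, 0.2, 88.3) -> [-0.5367, -0.3893, 0.0376] spin -0.39
(0.586, -0.004, 0.046, 88.3) -> [-0.5367, -0.3891, 0.1916] spin -0.39
(0.446, 0, 0.046, 88.3) -> [-0.4072, -0.4425, 0.1917] spin -0.39
```

Call:
jog_arm(
  moves=[
    [-0.537,-0.389,0.037,-0.39],
    [-0.537,-0.389,0.037,-0.39],
    [-0.537,-0.389,0.037,-0.39],
    [-0.537,-0.389,0.037,-0.39],
    [-0.537,-0.389,0.037,-0.39],
    [-0.537,-0.389,0.037,-0.39],
    [-0.537,-0.389,0.037,-0.39],
    [-0.537,-0.389,0.037,-0.39],
    [-0.537,-0.389,0.037,-0.39],
    [-0.537,-0.389,0.037,-0.39],
    [-0.537,-0.389,0.037,-0.39],
    [-0.537,-0.389,0.037,-0.39],
    [-0.537,-0.389,0.037,-0.39],
    [-0.537,-0.389,0.037,-0.39],
    [-0.537,-0.389,0.037,-0.39],
    [-0.537,-0.389,0.037,-0.39],
  ],
  hand=0,
  newtons=20,
)

```text
clock: 2.1
position: [0.5864, -0.0027, 0.2009]
ee_rot: [0.045, 3.141, 0.0]
force: [0.2, -0.7, 0.8]
width: 0.004
gripper_force: 0.0
```

Call:
jog_arm(
  moves=[
    [0,0,0.05,0],
    [0,0,0.1,0],
    [0,0,0.125,0],
    [0,0,0.14,0],
    [0,0,0.155,0],
    [0,0,0.155,0],
    [0.01,0,0.155,0],
    [0.02,0,0.155,0],
    [0.03,0,0.155,0],
    [0.045,0,0.155,0],
    [0.06,0,0.155,0],
    [0.075,0,0.155,0],
    [0.09,0,0.155,0],
    [0.105,0,0.155,0],
    [0.12,0,0.155,0],
    [0.13,0,0.155,0],
    [0.13,0,0.155,0],
  ],
)

```text
clock: 4.22
position: [0.4549, 0.0004, 0.0455]
ee_rot: [-0.047, -3.139, 0.0]
force: [-0.4, 0.2, 0.1]
width: 0.004
gripper_force: 0.0
```

Call:
jog_arm(
  moves=[
    [0.005,0,0,0],
    [0.01,0,0,0],
    [0.014,0,0,0],
    [0.018,0,0,0],
    [0.022,0,0,0],
    [0.025,0,0,0],
  ],
)

```text
clock: 4.97
position: [0.4493, 0.0012, 0.0489]
ee_rot: [0.048, 3.109, 0.001]
force: [47.9, -4.6, -30.4]
width: 0.002
gripper_force: 23.9
```

Run:
```python
from h import *
go((0.43,0,0.2,88))
im=grab('top'); np.savez('/tmp/t2.npz',**im)
crop(im['color'],(130,90,390,285),3,'c2.png')
```

```text
pos [0.4493 0.0012 0.0489] yang 88.2 zaxis [ 0.032  0.    -0.999] F [ 47.9  -4.6 -30.4] w 0.0002 gf 23.9 t 5.0 q7 1.53
(0.43, 0, 0.2, 88) -> [0.0144, -0.0016, -0.1516] spin 0.004
```

View pics/c2.png

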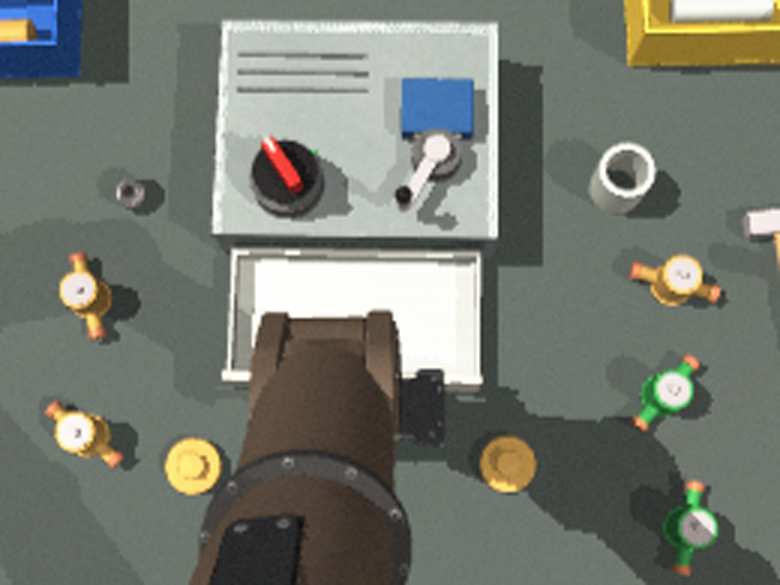

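The drawer is fully open, panel at row 383 and back wall at row 250 in the crop. I hit the stop at 48 N. Next I back off and lift.

Call:
jog_arm(
  moves=[
    [-0.015,0,0,0],
    [-0.025,0,0,0],
    [-0.028,0,0,0],
    [-0.028,0,0,0],
    [-0.028,0,-0.05,0],
    [-0.028,0,-0.1,0],
    [-0.028,0,-0.15,0],
    [-0.028,0,-0.15,0],
  ],
)

```text
clock: 6.02
position: [0.4609, 0.0006, 0.1989]
ee_rot: [0.047, 3.136, 0.002]
force: [0.4, 0.4, -0.8]
width: 0.0
gripper_force: 0.0
```

Run:
```python
from h import *
im=dict(np.load('/tmp/t2.npz'));P=cloud(im)
m=(abs(P[...,2]-0.008)<0.005)&(P[...,0]>0.46)&(P[...,0]<0.64)&(abs(P[...,1])<0.16)
g=im['color'].min(-1)>150
q=P[m&g][:,:2].astype(np.float32);print(cv2.minAreaRect(q),q.min(0),q.max(0),len(q))
m=(abs(P[...,2]-0.07)<0.004)&(P[...,0]>0.4)&(P[...,0]<0.52)&(abs(P[...,1])<0.16)&g
q=P[m];print('panel top',q.min(0),q.max(0))
m=(abs(P[...,2]-0.036)<0.004)&(P[...,0]>0.5)&(P[...,0]<0.65)&(abs(P[...,1])<0.16)&g
q=P[m];print('walls',q.min(0),q.max(0)); b=q[(abs(q[:,1])<0.1)];print('back',b[:,0].min(),b[:,0].max())
for n,(u,v) in dict(A=(236,281),B=(235,350),C=(535,273)).items():
    print(n,*[np.round(x,4) for x in casing(im,u/1.5,v/1.5)])
go((0.5814,0.295,0.16,15.2+90),(0.5814,0.295,0.03,15.2+90))
```

```text
((0.5580732822418213, -0.0017635971307754517), (0.2637558579444885, 0.12639401853084564), 88.20793914794922) [ 0.4925796  -0.13516708] [0.6242609  0.13201271] 1807
panel top [ 0.47511295 -0.13420866  0.06628028] [0.48767507 0.13460544 0.07228243]
walls [ 0.50141392 -0.13712143  0.03205074] [0.62843358 0.13515931 0.03991698]
back 0.6171391755271767 0.6279791452919739
A [0.5816 0.2958] [0.5811 0.2948] 0.0539 0.2635 131 65 0.0492
B [0.428 0.293] [0.4284 0.2923] 0.054 0.8975 140 67 0.0497
C [ 0.5899 -0.3521] [ 0.5888 -0.3519] 0.053 1.2616 136 69 0.0485
pos [0.4609 0.0006 0.1989] yang 88.3 zaxis [ 0.006  0.001 -1.   ] F [ 0.4  0.4 -0.8] w 0.0 gf 0.0 t 6.0 q7 1.48
(0.5814, 0.295, 0.16, 105.2) -> [-0.1115, 0.2978, 0.04] spin -0.295
(0.5814, 0.295, 0.03, 105.2) -> [-0.1107, 0.2976, 0.17] spin -0.295
```

Call:
jog_arm(
  moves=[
    [-0.111,0.298,0.04,-0.295],
    [-0.111,0.298,0.04,-0.295],
    [-0.111,0.298,0.04,-0.295],
    [-0.111,0.298,0.04,-0.295],
    [-0.111,0.298,0.04,-0.295],
    [-0.111,0.298,0.04,-0.295],
    [-0.111,0.298,0.04,-0.295],
    [-0.111,0.298,0.06,-0.295],
    [-0.111,0.298,0.06,-0.295],
  ],
  hand=0.07,
)

```text
clock: 7.15
position: [0.5783, 0.2921, 0.1344]
ee_rot: [0.411, -3.111, 0.003]
force: [0.3, -0.2, 0.1]
width: 0.762
gripper_force: 0.0
```

Run:
```python
from h import *
im=grab('top')
print(*[np.round(x,4) for x in casing(im,236/1.5,281/1.5)])
im=grab('wrist');crop(im['color'],(0,0,512,384),1.2,'w1.png')
go((0.5812,0.295,0.038,105.2))
```

```text
[0.5812 0.2954] [0.5761 0.296 ] 0.054 0.2811 84 31 0.0476
pos [0.5794 0.2935 0.1362] yang 105.1 zaxis [-0.    -0.001 -1.   ] F [-0.5 -0.1  0.1] w 0.0702 gf 0.0 t 7.2 q7 1.32
(0.5812, 0.295, 0.038, 105.2) -> [-0.0022, 0.0011, 0.0982] spin -0.002
```

View pics/w1.png

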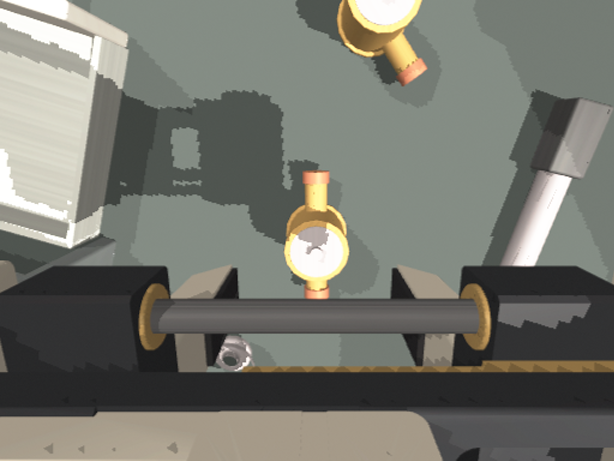

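The wrist view shows the casing at (316,245), stubs vertical, centred between the jaws. Now I descend and grip.

Call:
jog_arm(
  moves=[
    [0,0,0.04,0],
    [0,0,0.075,0],
    [0,0,0.1,0],
    [0,0,0.1,0],
    [0,0,0.1,0],
  ],
)

```text
clock: 7.88
position: [0.5804, 0.2951, 0.0374]
ee_rot: [-0.414, 3.112, 0.001]
force: [0.1, 0.9, 0.9]
width: 0.765
gripper_force: 0.0
```

Call:
jog_arm(
  moves=[
    [0,0,0,0],
    [0,0,0,0],
    [0,0,0,0],
    [0,0,0,0],
    [0,0,-0.03,0],
    [0,0,-0.08,0],
    [0,0,-0.11,0],
    [0,0,-0.11,0],
  ],
  hand=0.03,
  newtons=25,
)

```text
clock: 8.88
position: [0.5807, 0.2957, 0.1481]
ee_rot: [-0.415, 3.11, 0.003]
force: [-0.1, -0.0, -3.1]
width: 0.457
gripper_force: 25.0
```

Run:
```python
from h import *
go((0.553,0.073,0.149,88.3),(0.553,0.073,0.049,88.3))
```

```text
pos [0.5807 0.2957 0.1481] yang 105.2 zaxis [ 0.004  0.002 -1.   ] F [-0.1 -0.  -3.1] w 0.0419 gf 25.0 t 8.9 q7 1.32
(0.553, 0.073, 0.149, 88.3) -> [0.0851, -0.2076, -0.0015] spin 0.295
(0.553, 0.073, 0.049, 88.3) -> [0.0855, -0.2077, 0.0985] spin 0.295
```

Call:
jog_arm(
  moves=[
    [0.085,-0.208,-0.002,0.295],
    [0.085,-0.208,-0.002,0.295],
    [0.085,-0.208,-0.002,0.295],
    [0.085,-0.208,-0.002,0.295],
    [0.085,-0.208,-0.002,0.295],
    [0.085,-0.208,0.0,0.295],
    [0.085,-0.208,0.04,0.295],
    [0.085,-0.208,0.07,0.295],
    [0.085,-0.208,0.09,0.295],
    [0.085,-0.208,0.101,0.295],
    [0.085,-0.208,0.102,0.295],
    [0.085,-0.208,0.102,0.295],
  ],
)

```text
clock: 10.38
position: [0.552, 0.0726, 0.0437]
ee_rot: [0.046, 3.141, 0.0]
force: [-0.1, -0.7, -1.5]
width: 0.451
gripper_force: 25.0
```

Call:
jog_arm(
  moves=[
    [0,0,0,0],
    [0,0,0,0],
    [0,0,0,0],
    [0,0,-0.03,0],
    [0,0,-0.08,0],
    [0,0,-0.11,0],
    [0,0,-0.11,0],
  ],
  hand=0.058,
)

```text
clock: 11.25
position: [0.5535, 0.0722, 0.1563]
ee_rot: [0.047, 3.136, 0.002]
force: [0.6, -0.6, -0.3]
width: 0.628
gripper_force: 0.0
```

Run:
```python
from h import *
im=dict(grab('top'));np.savez('/tmp/t3.npz',**im)
for n,(u,v) in dict(B=(235,350),C=(535,273)).items():
    print(n,*[np.round(x,4) for x in casing(im,u/1.5,v/1.5)])
go((0.428,0.2925,0.155,51.4+90),(0.428,0.2925,0.155,51.4-90))
```

```text
B [0.4281 0.293 ] [0.4283 0.2925] 0.0537 0.8714 139 30 0.05
C [ 0.5895 -0.3523] [ 0.5888 -0.3521] 0.0535 1.2576 133 63 0.0486
pos [0.5525 0.0721 0.1546] yang 88.3 zaxis [ 0.002  0.001 -1.   ] F [-0.4 -0.6 -0.3] w 0.058 gf 0.0 t 11.3 q7 1.4
(0.428, 0.2925, 0.155, 141.4) -> [0.131, 0.2166, -0.0005] spin -0.927
(0.428, 0.2925, 0.155, -38.6) -> [0.131, 0.2166, -0.0005] spin -0.927
```

Call:
jog_arm(
  moves=[
    [0.131,0.217,0,-0.927],
    [0.131,0.217,0,-0.927],
    [0.131,0.217,0,-0.927],
    [0.131,0.217,0,-0.927],
    [0.131,0.217,0,-0.927],
    [0.131,0.217,0,-0.927],
    [0.131,0.217,0,-0.927],
    [0.131,0.217,0.02,-0.927],
    [0.131,0.217,0.02,-0.927],
  ],
  hand=0.07,
)

```text
clock: 12.42
position: [0.4272, 0.2911, 0.1325]
ee_rot: [1.355, -2.831, 0.002]
force: [0.8, -0.6, -0.3]
width: 0.758
gripper_force: 0.0
```

Run:
```python
from h import *
im=grab('wrist');crop(im['color'],(0,0,512,384),1.2,'w2.png')
go((0.428,0.2925,0.038,51.4+90))
```

```text
pos [0.4275 0.2916 0.1333] yang 141.2 zaxis [-0.001 -0.001 -1.   ] F [ 0.6  0.4 -0.1] w 0.0702 gf 0.0 t 12.5 q7 1.7
(0.428, 0.2925, 0.038, 141.4) -> [-0.0012, 0.0001, 0.0953] spin -0.003
```

View pics/w2.png

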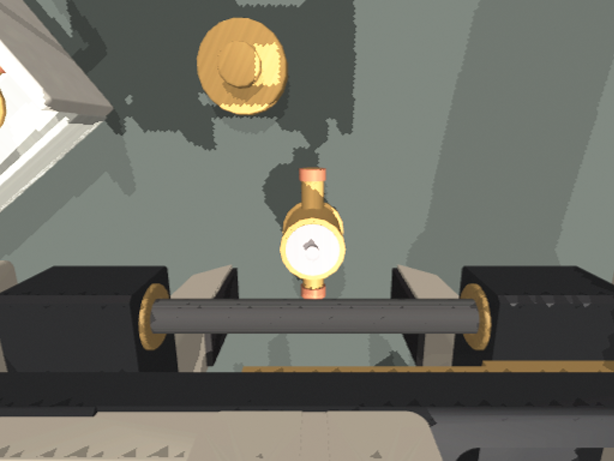

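The second casing is centred at (313,248), stubs vertical, and the cap at (241,65) is clear of the fingers.

Call:
jog_arm(
  moves=[
    [0,0,0.04,0],
    [0,0,0.075,0],
    [0,0,0.096,0],
    [0,0,0.096,0],
    [0,0,0.096,0],
  ],
)

```text
clock: 13.1
position: [0.4282, 0.2931, 0.0388]
ee_rot: [-1.36, 2.83, 0.0]
force: [0.7, -0.3, -0.6]
width: 0.763
gripper_force: 0.0
```

Call:
jog_arm(
  moves=[
    [0,0,0,0],
    [0,0,0,0],
    [0,0,0,0],
    [0,0,0,0],
    [0,0,-0.03,0],
    [0,0,-0.08,0],
    [0,0,-0.12,0],
    [0,0,-0.12,0],
  ],
  hand=0.03,
)

```text
clock: 14.1
position: [0.4287, 0.2939, 0.1603]
ee_rot: [-1.36, 2.826, 0.002]
force: [0.4, 0.2, -3.3]
width: 0.455
gripper_force: 25.0
```

Run:
```python
from h import *
go((0.551,-0.002,0.157,88.3),(0.551,-0.002,0.047,88.3))
im=grab('top');crop(im['color'],(130,90,390,285),3,'c3.png')
```

```text
pos [0.4287 0.2939 0.1603] yang 141.4 zaxis [ 0.004  0.003 -1.   ] F [ 0.4  0.2 -3.3] w 0.0418 gf 25.0 t 14.1 q7 1.71
(0.551, -0.002, 0.157, 88.3) -> [0.1549, -0.2802, 0.0028] spin 0.927
(0.551, -0.002, 0.047, 88.3) -> [0.1555, -0.2801, 0.1128] spin 0.927
```

View pics/c3.png

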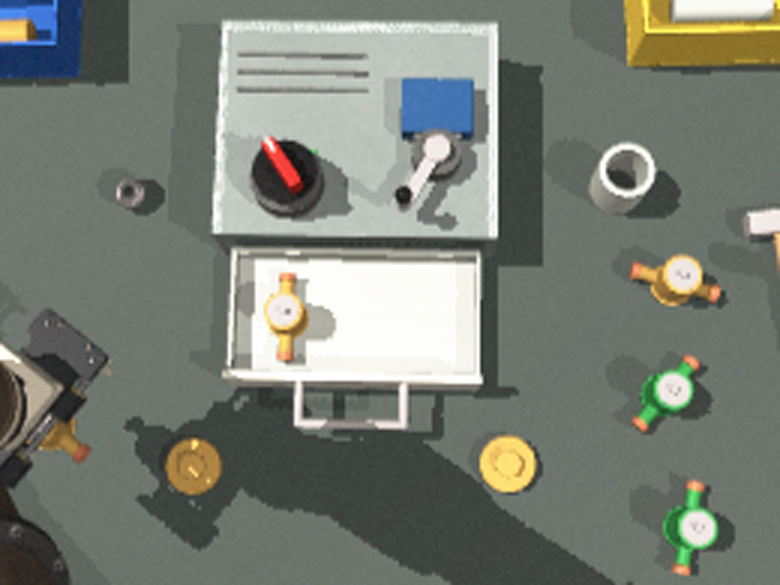

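The first casing stands in the drawer at (285,313) in the crop. The second goes to the middle slot.

Call:
jog_arm(
  moves=[
    [0.155,-0.28,0.002,0.927],
    [0.155,-0.28,0.002,0.927],
    [0.155,-0.28,0.002,0.927],
    [0.155,-0.28,0.002,0.927],
    [0.155,-0.28,0.002,0.927],
    [0.155,-0.28,0.002,0.927],
    [0.155,-0.28,0.002,0.927],
    [0.155,-0.28,0.01,0.927],
    [0.155,-0.28,0.05,0.927],
    [0.155,-0.28,0.08,0.927],
    [0.155,-0.28,0.1,0.927],
    [0.155,-0.28,0.111,0.927],
    [0.155,-0.28,0.113,0.927],
    [0.155,-0.28,0.113,0.927],
  ],
)

```text
clock: 15.9
position: [0.5499, -0.0018, 0.045]
ee_rot: [0.044, 3.14, 0.001]
force: [0.4, 0.7, -1.9]
width: 0.449
gripper_force: 25.0
```

Call:
jog_arm(
  moves=[
    [0,0,0,0],
    [0,0,0,0],
    [0,0,0,0],
    [0,0,-0.03,0],
    [0,0,-0.08,0],
    [0,0,-0.11,0],
    [0,0,-0.11,0],
  ],
  hand=0.058,
)

```text
clock: 16.77
position: [0.5512, -0.003, 0.1572]
ee_rot: [0.047, 3.136, 0.001]
force: [-0.6, -1.1, 0.8]
width: 0.63
gripper_force: 0.0
```

Run:
```python
from h import *
im=dict(grab('top'))
print(*[np.round(x,4) for x in casing(im,535/1.5,273/1.5)])
go((0.589,-0.352,0.155,72.2+90),(0.589,-0.352,0.135,72.2-90,1))
```

```text
[ 0.5895 -0.3521] [ 0.5888 -0.3518] 0.0532 1.2583 136 67 0.0482
pos [ 0.5501 -0.003   0.1556] yang 88.3 zaxis [ 0.002  0.    -1.   ] F [-0.   0.2  0. ] w 0.0581 gf 0.0 t 16.8 q7 1.54
(0.589, -0.352, 0.155, 162.2) -> [-0.0493, -0.3477, 0.0005] spin -1.29
(0.589, -0.352, 0.135, -17.799999999999997, 1) -> [-0.0492, -0.3477, 0.0205] spin 1.852
```

Joint 7 would overrun with the short turn, so I take the half-turn grasp, spin +1.852.

Call:
jog_arm(
  moves=[
    [-0.049,-0.348,0,0.3],
    [-0.049,-0.348,0,0.6],
    [-0.049,-0.348,0,0.9],
    [-0.049,-0.348,0,1.2],
    [-0.049,-0.348,0,1.5],
    [-0.049,-0.348,0,1.852],
    [-0.049,-0.348,0,1.852],
    [-0.049,-0.348,0,1.852],
    [-0.049,-0.348,0,1.852],
    [-0.049,-0.348,0,1.852],
    [-0.049,-0.348,0,1.852],
    [-0.049,-0.348,0,1.852],
    [-0.049,-0.348,0.02,1.852],
    [-0.049,-0.348,0.02,1.852],
  ],
  hand=0.07,
)

```text
clock: 18.58
position: [0.5871, -0.3514, 0.1323]
ee_rot: [-2.535, -1.85, 0.002]
force: [0.7, -0.2, -0.1]
width: 0.761
gripper_force: 0.0
```

Run:
```python
from h import *
go((0.589,-0.352,0.038,72.2-90,1))
im=grab('wrist');crop(im['color'],(0,0,512,384),1.2,'w3.png')
```

```text
pos [ 0.5871 -0.3514  0.1323] yang -17.8 zaxis [-0.003  0.002 -1.   ] F [ 0.7 -0.2 -0.1] w 0.0699 gf 0.0 t 18.6 q7 0.56
(0.589, -0.352, 0.038, -17.799999999999997, 1) -> [-0.0001, 0.0024, 0.0943] spin 0.001
```

View pics/w3.png

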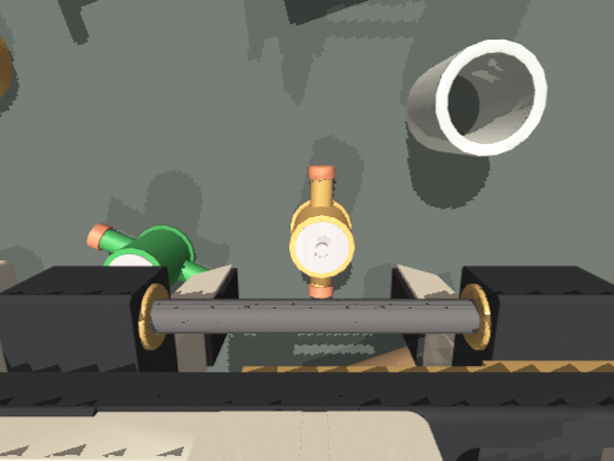

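The third casing is at (321,246). The green look-alike's nearest stub is about (205,270), roughly 80 mm off the axis, so it's clear of the 54 mm finger. Go.

Call:
jog_arm(
  moves=[
    [0,0.001,0.04,0],
    [0,0.001,0.075,0],
    [0,0.001,0.095,0],
    [0,0.001,0.096,0],
    [0,0.001,0.096,0],
  ],
  hand=0.064,
)

```text
clock: 19.25
position: [0.5897, -0.3534, 0.04]
ee_rot: [2.537, 1.849, 0.001]
force: [0.6, -0.1, 1.2]
width: 0.698
gripper_force: 0.0
```

Call:
jog_arm(
  moves=[
    [0,0,0,0],
    [0,0,0,0],
    [0,0,0,0],
    [0,0,0,0],
    [0,0,-0.03,0],
    [0,0,-0.08,0],
    [0,0,-0.12,0],
    [0,0,-0.12,0],
  ],
  hand=0.03,
)

```text
clock: 20.25
position: [0.5902, -0.3539, 0.1618]
ee_rot: [2.535, 1.848, 0.003]
force: [-0.4, -0.8, -2.8]
width: 0.456
gripper_force: 25.0
```

Run:
```python
from h import *
go((0.549,-0.077,0.157,-91.7,1),(0.549,-0.077,0.046,-91.7,1))
im=grab('top');P=cloud(im)
# casings in drawer
for g in ((0.553,0.073),(0.551,-0.002)):
    R=cv2.Rodrigues(im['rvec'])[0]; p,_=cv2.projectPoints(np.array([[*g,0.062]]),im['rvec'],im['tvec'],np.array([[im['fx'],0,im['cx']],[0,im['fy'],im['cy']],[0,0,1.]]),None)
    u,v=p.ravel(); s=P[int(v)-14:int(v)+14,int(u)-14:int(u)+14].reshape(-1,3); s=s[(s[:,2]>0.056)&(s[:,2]<0.075)]; print(len(s),np.median(s,0).round(4),((s.max(0)+s.min(0))/2).round(4))
# knob bar and pin
hsv=cv2.cvtColor(im['color'],cv2.COLOR_RGB2HSV)
m=(abs(P[...,2]-0.173)<0.006)&(np.hypot(P[...,0]-0.6834,P[...,1]-0.0655)<0.04)
q=P[m][:,:2].astype(np.float32);print('knob',len(q),cv2.minAreaRect(q))
m=(P[...,2]>0.162)&(np.hypot(P[...,0]-0.645,P[...,1]+0.057)<0.02);print('ball',m.sum(),P[m].min(0),P[m].max(0))
m=(P[...,2]>0.115)&(P[...,2]<0.15)&(np.hypot(P[...,0]-0.68,P[...,1]+0.075)<0.06);q=P[m];print('arm',m.sum(),q[q[:,0]<0.68].mean(0) )
```

```text
pos [ 0.5902 -0.3539  0.1618] yang -17.8 zaxis [ 0.004 -0.002 -1.   ] F [-0.4 -0.8 -2.8] w 0.0418 gf 25.0 t 20.2 q7 0.54
(0.549, -0.077, 0.157, -91.7, 1) -> [0.251, -0.124, 0.004] spin 1.289
(0.549, -0.077, 0.046, -91.7, 1) -> [0.2511, -0.1246, 0.115] spin 1.289
132 [0.5554 0.0731 0.0616] [0.556  0.0733 0.0637]
129 [ 5.487e-01 -3.000e-04  6.170e-02] [ 5.484e-01 -2.000e-04  6.370e-02]
knob 92 ((0.6830553412437439, 0.06448298692703247), (0.05729937553405762, 0.014060807414352894), 32.50795364379883)
ball 30 [ 0.63984765 -0.06429676  0.16241024] [ 0.65574564 -0.04943205  0.17742158]
arm 305 [ 0.66381019 -0.0671207   0.13122772]
```

Call:
jog_arm(
  moves=[
    [0.251,-0.124,0.0,1.289],
    [0.251,-0.124,0.0,1.289],
    [0.251,-0.124,0.0,1.289],
    [0.251,-0.124,0.0,1.289],
    [0.251,-0.124,0.0,1.289],
    [0.251,-0.124,0.0,1.289],
    [0.251,-0.124,0.0,1.289],
    [0.251,-0.124,0.0,1.289],
    [0.251,-0.124,0.04,1.289],
    [0.251,-0.124,0.08,1.289],
    [0.251,-0.124,0.1,1.289],
    [0.251,-0.124,0.112,1.289],
    [0.251,-0.124,0.114,1.289],
    [0.251,-0.124,0.114,1.289],
  ],
)

```text
clock: 22.05
position: [0.5491, -0.076, 0.0457]
ee_rot: [-3.141, 0.044, -0.004]
force: [1.1, 1.1, 0.0]
width: 0.449
gripper_force: 25.0
```

Call:
jog_arm(
  moves=[
    [0,0,0,0],
    [0,0,0,0],
    [0,0,0,0],
    [0,0,-0.03,0],
    [0,0,-0.08,0],
    [0,0,-0.13,0],
    [0,0,-0.13,0],
    [-0.15,0.05,-0.13,0],
    [-0.25,0.07,-0.13,0],
    [-0.25,0.07,-0.13,0],
    [-0.25,0.07,-0.13,0],
  ],
  hand=0.058,
)

```text
clock: 23.42
position: [0.3214, -0.1279, 0.1765]
ee_rot: [-3.137, 0.055, 0.027]
force: [-1.1, 0.4, 1.7]
width: 0.633
gripper_force: 0.0
```

Run:
```python
from h import *
im=grab('top');np.savez('/tmp/t4.npz',**im);crop(im['color'],(60,90,420,340),2,'c4.png')
go((0.4,-0.003,0.15,-91.7,1))
```

```text
pos [ 0.3173 -0.1299  0.1769] yang -92.4 zaxis [-0.015  0.012 -1.   ] F [-6.6 -3.4 -2.7] w 0.0578 gf 0.0 t 23.5 q7 -1.26
(0.4, -0.003, 0.15, -91.7, 1) -> [0.0776, -0.13, 0.0271] spin -0.013
```

View pics/c4.png

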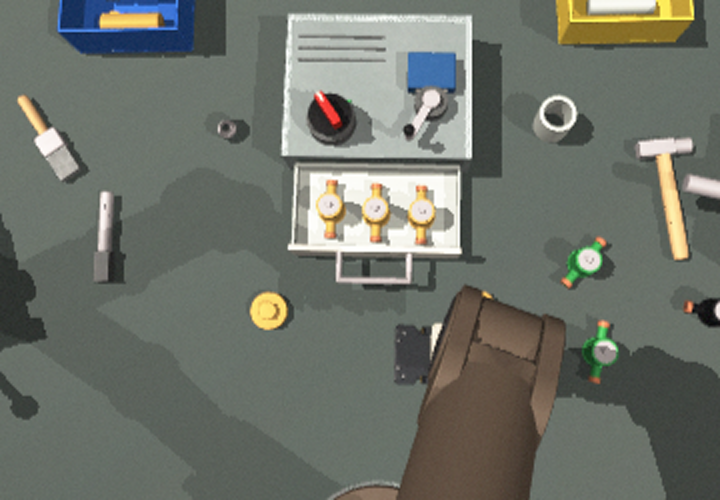

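All three casings stand in the drawer, at (330,204), (375,209) and (421,211). No brass casing is left on the bench. Now I close the fingers and push the bar from the front.

Call:
jog_arm(
  moves=[
    [0.04,-0.06,0.0,0],
    [0.073,-0.13,0.0,0],
    [0.073,-0.13,0.02,0],
    [0.073,-0.13,0.02,0],
    [0.073,-0.13,0.02,0],
    [0.073,-0.13,0.02,0],
  ],
  hand=0,
)

```text
clock: 24.22
position: [0.402, -0.0011, 0.1579]
ee_rot: [-3.136, 0.056, 0.021]
force: [0.2, -0.4, 0.1]
width: 0.036
gripper_force: 0.0
```

Run:
```python
from h import *
im=dict(np.load('/tmp/t4.npz'));P=cloud(im)
m=(abs(P[...,2]-0.063)<0.006)&(P[...,0]>0.40)&(P[...,0]<0.455)&(abs(P[...,1])<0.04);q=P[m];print('bar',len(q),q.min(0),q.max(0),q.mean(0))
m=(abs(P[...,2]-0.07)<0.004)&(P[...,0]>0.46)&(P[...,0]<0.52)&(abs(P[...,1])<0.04);q=P[m];print('panel',len(q),q.min(0),q.max(0),q.mean(0))
go((0.393,-0.007,0.046,-91.7,1),(0.56,-0.01,0.046,-91.7,1))
```

```text
bar 73 [ 0.43303404 -0.03711003  0.05708677] [0.44028438 0.03831422 0.06858429] [4.36632725e-01 3.75850040e-04 6.28495031e-02]
panel 73 [ 0.47965576 -0.03776627  0.06634465] [0.48981797 0.03758756 0.07294944] [ 0.48565117 -0.00200197  0.06911537]
pos [ 0.402  -0.0011  0.1579] yang -92.1 zaxis [-0.013  0.005 -1.   ] F [ 0.2 -0.4  0.1] w 0.0033 gf 0.0 t 24.2 q7 -1.28
(0.393, -0.007, 0.046, -91.7, 1) -> [-0.0073, 0.0067, 0.112] spin -0.006
(0.56, -0.01, 0.046, -91.7, 1) -> [0.1597, 0.0037, 0.1098] spin -0.006
```

Call:
jog_arm(
  moves=[
    [-0.007,0.007,0.05,-0.006],
    [-0.007,0.007,0.1,-0.006],
    [-0.007,0.007,0.112,-0.006],
    [-0.007,0.007,0.112,-0.006],
    [0.008,0.007,0.112,-0.006],
    [0.02,0.007,0.112,-0.006],
    [0.028,0.007,0.112,-0.006],
    [0.036,0.006,0.112,-0.006],
    [0.045,0.006,0.112,-0.006],
    [0.056,0.006,0.112,-0.006],
    [0.068,0.005,0.112,-0.006],
    [0.08,0.005,0.112,-0.006],
    [0.092,0.005,0.112,-0.006],
    [0.104,0.004,0.111,-0.006],
    [0.116,0.004,0.111,-0.006],
    [0.128,0.004,0.111,-0.006],
    [0.14,0.004,0.111,-0.006],
    [0.15,0.003,0.111,-0.006],
    [0.156,0.003,0.111,-0.006],
    [0.16,0.003,0.111,-0.006],
  ],
)

```text
clock: 26.72
position: [0.5608, -0.0081, 0.0443]
ee_rot: [-3.137, 0.044, 0.021]
force: [-1.3, -0.1, 0.3]
width: 0.003
gripper_force: 0.9
```

Run:
```python
from h import *
go((0.575,-0.01,0.046,-91.7,1))
```

```text
pos [ 0.5608 -0.0081  0.0443] yang -91.6 zaxis [-0.014  0.004 -1.   ] F [-1.3 -0.1  0.3] w 0.0003 gf 0.9 t 26.7 q7 -1.03
(0.575, -0.01, 0.046, -91.7, 1) -> [0.0142, 0.0015, -0.0019] spin 0.002
```

Slow final push to the stop.

Call:
jog_arm(
  moves=[
    [0.004,0,0,0],
    [0.008,0,0,0],
    [0.011,0,0,0],
    [0.014,0,0,0],
    [0.016,0,0,0],
    [0.018,0,0,0],
    [0.018,0,0,0],
  ],
)

```text
clock: 27.6
position: [0.5675, -0.0083, 0.0426]
ee_rot: [-3.132, 0.047, 0.052]
force: [-37.8, 1.1, 28.7]
width: 0.003
gripper_force: 19.7
```

Call:
jog_arm(
  moves=[
    [-0.018,0,0,0],
    [-0.05,0,0,0],
    [-0.05,0,0,0],
    [-0.05,0,-0.06,0],
    [-0.05,0,-0.12,0],
    [-0.05,0,-0.18,0],
    [-0.05,0,-0.2,0],
    [-0.05,0,-0.2,0],
  ],
)

```text
clock: 28.6
position: [0.5331, -0.0081, 0.2466]
ee_rot: [-3.137, 0.043, 0.014]
force: [0.8, 0.3, -1.0]
width: 0.004
gripper_force: 0.0
```

Run:
```python
from h import *
im=grab('top');P=cloud(im);np.savez('/tmp/t5.npz',**im)
im2=grab('scene'); crop(im2['color'],(100,150,380,330),2.8,'s5.png'); Q=cloud(im2)
for n,C in(('top',P),('scene',Q)):
    m=(abs(C[...,2]-0.07)<0.004)&(C[...,0]>0.59)&(C[...,0]<0.66)&(abs(C[...,1])<0.12);q=C[m];print(n,'panel',len(q), q.min(0) if len(q) else '',q.max(0) if len(q) else '')
m=(abs(P[...,2]-0.173)<0.006)&(np.hypot(P[...,0]-0.6834,P[...,1]-0.0655)<0.04)
q=P[m][:,:2].astype(np.float32);print('knob',len(q),cv2.minAreaRect(q) if len(q) else '')
m=(abs(P[...,2]-0.063)<0.006)&(P[...,0]>0.55)&(P[...,0]<0.605)&(abs(P[...,1])<0.04);q=P[m];print('bar',len(q),q.mean(0) if len(q) else '')
go((0.683,0.0645,0.22,-57.5,1),(0.683,0.0645,0.159,-57.5,1))
```

```text
top panel 9 [ 0.59444641 -0.07443628  0.0660786 ] [ 0.62742768 -0.0548267   0.07170517]
scene panel 4 [ 0.59058892 -0.05395394  0.06629567] [0.60886909 0.05404202 0.06849203]
knob 0 
bar 4 [ 0.58049112 -0.03790268  0.06259037]
pos [ 0.5314 -0.0078  0.2443] yang -91.6 zaxis [-0.013  0.004 -1.   ] F [-0.3  0.6  0.1] w 0.0003 gf 0.0 t 28.7 q7 -1.25
(0.683, 0.0645, 0.22, -57.5, 1) -> [0.1498, -0.0764, 0.0226] spin -0.595
(0.683, 0.0645, 0.159, -57.5, 1) -> [0.1507, -0.0761, 0.0836] spin -0.595
```

View pics/s5.png

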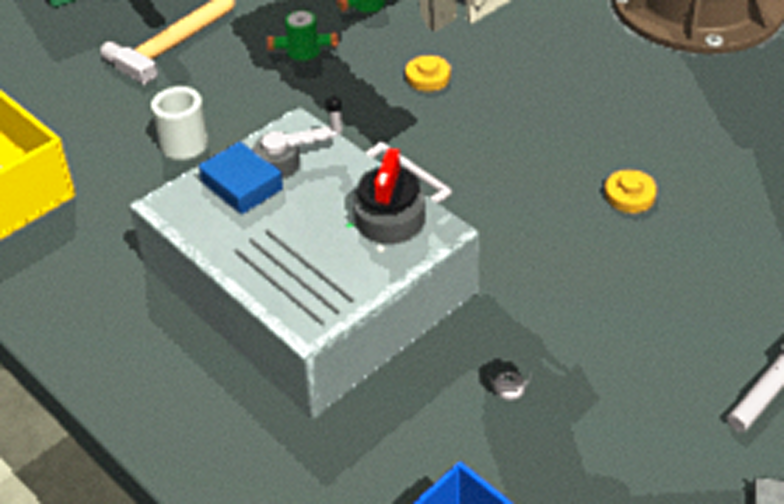

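The scene crop shows the panel hidden against the cabinet, which looks shut. I'll confirm the bar position numerically once the arm is over the knob.

Call:
jog_arm(
  moves=[
    [0.05,-0.025,0,-0.18],
    [0.1,-0.05,0,-0.36],
    [0.15,-0.076,0.01,-0.595],
    [0.15,-0.076,0.022,-0.595],
    [0.15,-0.076,0.022,-0.595],
    [0.15,-0.076,0.022,-0.595],
    [0.15,-0.076,0.022,-0.595],
  ],
  hand=0.04,
)

```text
clock: 29.58
position: [0.6829, 0.0634, 0.2216]
ee_rot: [-3.009, -0.874, 0.017]
force: [0.1, 1.1, -0.1]
width: 0.436
gripper_force: 0.0
```

Run:
```python
from h import *
im=grab('top');P=cloud(im);np.savez('/tmp/t6.npz',**im)
im2=grab('scene');Q=cloud(im2)
for n,C in (('top',P),('scene',Q)):
    m=(abs(C[...,2]-0.063)<0.006)&(C[...,0]>0.55)&(C[...,0]<0.605)&(abs(C[...,1])<0.05);q=C[m];print(n,'bar',len(q),np.median(q,0) if len(q) else '',q.mean(0) if len(q) else '')
m=(abs(P[...,2]-0.07)<0.004)&(P[...,0]>0.6)&(P[...,0]<0.66)&(abs(P[...,1])<0.13);print('panel',m.sum(),P[m].min(0) if m.any() else '',P[m].max(0) if m.any() else '')
go((0.683,0.0645,0.16,-57.5,1))
w=grab('wrist');crop(w['color'],(0,0,512,384),1.2,'w4.png')
P=cloud(w);hsv=cv2.cvtColor(w['color'],cv2.COLOR_RGB2HSV)
m=((hsv[...,0]<8)|(hsv[...,0]>172))&(hsv[...,1]>150)&(abs(P[...,2]-0.173)<0.006)&(np.hypot(P[...,0]-0.683,P[...,1]-0.0645)<0.045)
q=P[m][:,:2].astype(np.float32);print('knob wrist',len(q),cv2.minAreaRect(q) if len(q) else '')
```

```text
top bar 105 [0.58199902 0.00279972 0.06298153] [0.58239895 0.00239543 0.06287851]
scene bar 60 [0.58572859 0.01345082 0.06290741] [0.58613076 0.0089503  0.06270248]
panel 97 [ 0.60464929 -0.1286434   0.06602497] [0.63372633 0.12758616 0.07308551]
pos [0.683  0.0636 0.2217] yang -57.6 zaxis [-0.013  0.005 -1.   ] F [-0.1  0.6 -0.1] w 0.0398 gf 0.0 t 29.7 q7 -0.8
(0.683, 0.0645, 0.16, -57.5, 1) -> [0.001, -0.0, 0.0617] spin -0.001
knob wrist 1426 ((0.6859130859375, 0.06412669271230698), (0.05337898060679436, 0.013800125569105148), 32.84148406982422)
```

View pics/w4.png

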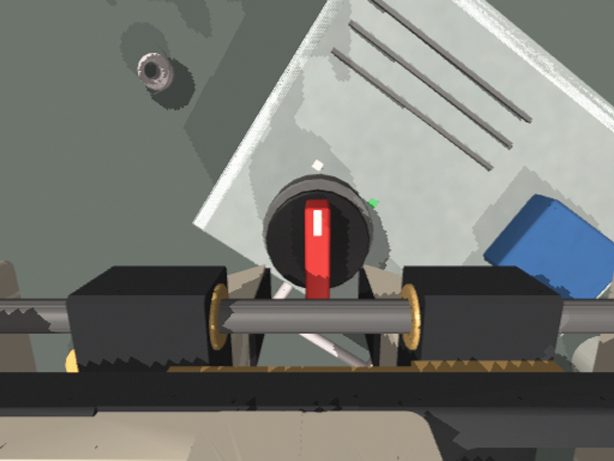

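The bar reads x=0.582, so the panel front is at 0.626. That is flush with the cabinet face, so the drawer is shut. The red bar is centred between the jaws at (317,250). Now I descend over the bar.

Call:
jog_arm(
  moves=[
    [0.001,0,0.025,0],
    [0.001,0,0.05,0],
    [0.001,0,0.061,0],
    [0.001,0,0.061,0],
    [0.001,0,0.061,0],
  ],
)

```text
clock: 30.35
position: [0.6837, 0.0643, 0.1612]
ee_rot: [-3.009, -0.876, 0.016]
force: [0.2, -0.7, -0.4]
width: 0.433
gripper_force: 0.0
```

Call:
jog_arm(
  moves=[
    [0,0,0,0],
    [0,0,0,0],
    [0,0,0,0],
    [0,0,0,0],
    [0,0,0.004,0],
    [0,0,0.008,0],
    [0,0,0.011,0],
    [0,0,0.012,0],
    [0,0,0.012,0],
  ],
  hand=0,
  newtons=40,
)

```text
clock: 31.48
position: [0.6841, 0.0631, 0.1502]
ee_rot: [-3.011, -0.876, 0.014]
force: [-0.4, -4.2, 14.3]
width: 0.151
gripper_force: 40.0
```

Call:
jog_arm(
  moves=[
    [0,0,0,0.1],
    [0,0,0,0.2],
    [0,0,0,0.3],
    [0,0,0,0.4],
    [0,0,0,0.5],
    [0,0,0,0.6],
    [0,0,0,0.7],
    [0,0,0,0.8],
    [0,0,0,0.9],
    [0,0,0,1.0],
    [0,0,0,1.1],
    [0,0,0,1.18],
    [0,0,0,1.22],
    [0,0,0,1.24],
    [0,0,0,1.24],
  ],
)

```text
clock: 33.35
position: [0.6843, 0.0642, 0.1502]
ee_rot: [-2.965, 1.036, 0.016]
force: [0.4, -2.3, 15.6]
width: 0.15
gripper_force: 40.4
```

Run:
```python
from h import *
go((0.683,0.0645,0.16,-57.5,1)); s=arm.observe(); print(s['ft_torque'])
```

```text
pos [0.6843 0.0642 0.1502] yang -128.5 zaxis [-0.01   0.004 -1.   ] F [ 0.4 -2.3 15.6] w 0.0137 gf 40.4 t 33.4 q7 -1.8
(0.683, 0.0645, 0.16, -57.5, 1) -> [-0.0013, 0.0006, -0.0097] spin -1.24
[-0.47779835  0.04615892  0.65639208]
```

Turned 1.24 rad, with torque against the stop. Next: raise 12 mm, release, lift away.

Call:
jog_arm(
  moves=[
    [0,0,-0.006,0],
    [0,0,-0.012,0],
    [0,0,-0.012,0],
    [0,0,-0.012,0],
  ],
)

```text
clock: 33.85
position: [0.6839, 0.0643, 0.1604]
ee_rot: [2.965, -1.036, -0.019]
force: [4.2, -3.2, 1.2]
width: 0.148
gripper_force: 40.2
```

Call:
jog_arm(
  moves=[
    [0,0,0,0],
    [0,0,0,0],
    [0,0,0,0],
    [0,0,-0.03,0],
    [0,0,-0.07,0],
    [0,0,-0.1,0],
    [0,0,-0.1,0],
    [0,0,-0.1,0],
  ],
  hand=0.045,
)

```text
clock: 34.85
position: [0.684, 0.0645, 0.2592]
ee_rot: [2.965, -1.037, -0.024]
force: [0.0, 0.2, -0.8]
width: 0.49
gripper_force: 0.0
```

Run:
```python
from h import *
w=grab('wrist');crop(w['color'],(0,0,512,384),1.2,'w5.png')
P=cloud(w);hsv=cv2.cvtColor(w['color'],cv2.COLOR_RGB2HSV)
m=((hsv[...,0]<8)|(hsv[...,0]>172))&(hsv[...,1]>150)&(np.hypot(P[...,0]-0.683,P[...,1]-0.0645)<0.045)
q=P[m&(P[...,2]>0.155)];print('knob wrist',len(q),np.percentile(q[:,2],[50,80]),cv2.minAreaRect(q[:,:2].astype(np.float32)))
im=dict(np.load('/tmp/t4.npz'));P=cloud(im)
m=(P[...,2]>0.165)&(np.hypot(P[...,0]-0.645,P[...,1]+0.057)<0.03);q=P[m];print('ball',len(q),q.mean(0),q.min(0),q.max(0))
go((0.63,0.02,0.21,-91.7,1))
```

```text
knob wrist 1111 [0.17342295 0.17401518] ((0.6850807666778564, 0.06294971704483032), (0.013855485245585442, 0.05592010170221329), 53.84496307373047)
ball 29 [ 0.64719076 -0.05619304  0.17223631] [ 0.6396561  -0.06425655  0.16747999] [ 0.65598132 -0.04947093  0.17835877]
pos [0.6838 0.0645 0.2588] yang -128.6 zaxis [-0.015  0.005 -1.   ] F [ 0.4 -0.4  0.3] w 0.045 gf 0.0 t 34.9 q7 -1.88
(0.63, 0.02, 0.21, -91.7, 1) -> [-0.0136, 0.0681, 0.0495] spin -0.643
```

View pics/w5.png

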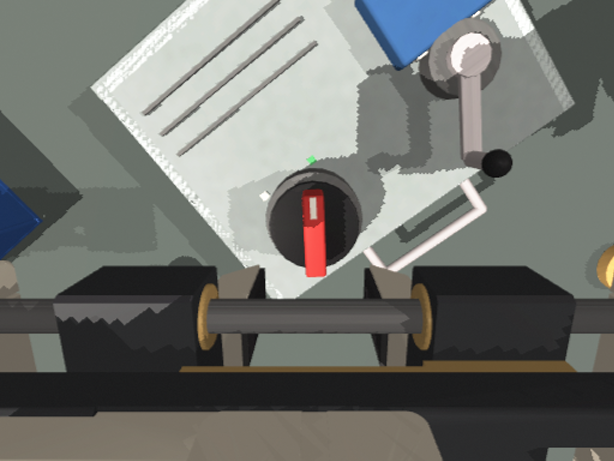

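The knob is up (top at 173.4 mm) and turned 68.7°, so it is at its end; the white tick now points to green at (312,160). The lever's ball is at (497,163). Now I close the fingers and go beside the pin on its left (+y) side.

Call:
jog_arm(
  moves=[
    [0,0,0,-0.16],
    [0,0,0,-0.32],
    [0,0,0,-0.48],
    [0,0,0,-0.643],
    [0,0,0,-0.643],
    [0,0,0,-0.643],
  ],
  hand=0,
)

```text
clock: 35.65
position: [0.6841, 0.0642, 0.2594]
ee_rot: [-3.137, 0.053, 0.023]
force: [-0.3, -0.2, 0.4]
width: 0.007
gripper_force: 0.0
```

Run:
```python
from h import *
go(*[(x,y,z,-91.7,1) for x,y,z in((0.648,-0.010,0.2588),(0.648,-0.010,0.151))])
```

```text
pos [0.6841 0.0642 0.2594] yang -91.9 zaxis [-0.015  0.004 -1.   ] F [-0.3 -0.2  0.4] w 0.0007 gf 0.0 t 35.6 q7 -1.33
(0.648, -0.01, 0.2588, -91.7, 1) -> [-0.0336, 0.0754, 0.0008] spin -0.004
(0.648, -0.01, 0.151, -91.7, 1) -> [-0.032, 0.0758, 0.1086] spin -0.004
```

Call:
jog_arm(
  moves=[
    [-0.016,0.037,0,0],
    [-0.032,0.075,0,0],
    [-0.032,0.075,0,0],
    [-0.032,0.075,0.04,0],
    [-0.032,0.075,0.08,0],
    [-0.032,0.075,0.1,0],
    [-0.032,0.075,0.108,0],
    [-0.032,0.075,0.108,0],
    [-0.032,0.075,0.108,0],
  ],
)

```text
clock: 36.78
position: [0.6495, -0.0097, 0.1535]
ee_rot: [-3.137, 0.048, 0.018]
force: [-0.6, -1.4, 0.3]
width: 0.01
gripper_force: 0.0
```

Run:
```python
from h import *
go(*[(x,y,0.151,-91.7,1) for x,y in((0.648,-0.016),(0.648,-0.0285),(0.641,-0.044),(0.639,-0.062),(0.641,-0.0805),(0.647,-0.095),(0.649,-0.1))])
```

```text
pos [ 0.6495 -0.0097  0.1535] yang -91.7 zaxis [-0.011  0.004 -1.   ] F [-0.6 -1.4  0.3] w 0.0009 gf 0.0 t 36.8 q7 -1.14
(0.648, -0.016, 0.151, -91.7, 1) -> [-0.0013, 0.0063, 0.0025] spin -0.001
(0.648, -0.0285, 0.151, -91.7, 1) -> [-0.0009, 0.0188, 0.0025] spin -0.001
(0.641, -0.044, 0.151, -91.7, 1) -> [-0.0075, 0.0345, 0.0025] spin -0.001
(0.639, -0.062, 0.151, -91.7, 1) -> [-0.0089, 0.0526, 0.0024] spin -0.001
(0.641, -0.0805, 0.151, -91.7, 1) -> [-0.0063, 0.071, 0.0023] spin -0.001
(0.647, -0.095, 0.151, -91.7, 1) -> [0.0001, 0.0853, 0.0022] spin -0.001
(0.649, -0.1, 0.151, -91.7, 1) -> [0.0022, 0.0903, 0.0022] spin -0.001
```

Call:
jog_arm(
  moves=[
    [-0.001,0.006,0.001,0],
    [-0.001,0.013,0.001,0],
    [-0.001,0.019,0.001,0],
    [-0.004,0.027,0.001,0],
    [-0.0075,0.0345,0.001,0],
    [-0.0085,0.044,0.001,0],
    [-0.009,0.053,0.001,0],
    [-0.008,0.062,0.001,0],
    [-0.006,0.071,0.001,0],
    [-0.003,0.079,0.001,0],
    [0,0.085,0.001,0],
    [0.002,0.09,0.001,0],
    [0.002,0.09,0.001,0],
  ],
)

```text
clock: 38.4
position: [0.6478, -0.0979, 0.1506]
ee_rot: [-3.134, 0.046, 0.023]
force: [-4.5, 7.7, 2.9]
width: 0.002
gripper_force: 3.9
```

Run:
```python
from h import *
go((0.649,-0.1,0.151,-91.7,1))
for n in('top','scene'):
    P=cloud(grab(n)); m=(P[...,2]>0.162)&(P[...,2]<0.18)&(np.hypot(P[...,0]-0.647,P[...,1]+0.1235)<0.03);q=P[m];print(n,len(q),np.median(q,0) if len(q) else '')
    m=(P[...,2]>0.12)&(P[...,2]<0.135)&(np.hypot(P[...,0]-0.709,P[...,1]+0.09)<0.065)&(P[...,0]<0.69);q=P[m]; print(len(q), np.degrees(np.arctan2(q[:,1]+0.0904,q[:,0]-0.7089)).mean()%360 if len(q) else '')
```

```text
pos [ 0.6478 -0.0979  0.1506] yang -91.7 zaxis [-0.015  0.007 -1.   ] F [-4.5  7.7  2.9] w 0.0002 gf 3.9 t 38.4 q7 -1.01
(0.649, -0.1, 0.151, -91.7, 1) -> [0.0013, 0.002, -0.0004] spin 0.001
top 1 [ 0.63717043 -0.09879782  0.17899688]
0 
scene 14 [ 0.65790573 -0.10584383  0.16942574]
53 235.95531895605683
```

Call:
jog_arm(
  moves=[
    [0.001,0.002,0,0],
    [0.002,0.004,0,0],
    [0.003,0.006,0,0],
    [0.003,0.006,0,0],
  ],
)

```text
clock: 39.0
position: [0.6495, -0.0994, 0.1501]
ee_rot: [-3.128, 0.041, 0.029]
force: [-10.3, 20.6, 9.9]
width: 0.004
gripper_force: 10.5
```

The hard stop is reached: 20 N, with only 1.5 mm moved for 6 mm commanded. I retrace the arc and lift clear.

Call:
jog_arm(
  moves=[
    [-0.004,-0.01,0,0],
    [-0.009,-0.02,0,0],
    [-0.012,-0.032,0,0],
    [-0.014,-0.044,0,0],
    [-0.013,-0.056,0,0],
    [-0.01,-0.068,0,0],
    [-0.007,-0.08,0,0],
    [-0.005,-0.096,0,0],
    [-0.005,-0.103,0,0],
    [-0.005,-0.103,0,0],
    [-0.005,-0.103,-0.05,0],
    [-0.005,-0.103,-0.1,0],
    [-0.06,-0.103,-0.12,0],
    [-0.12,-0.103,-0.12,0],
    [-0.18,-0.103,-0.12,0],
    [-0.2,-0.103,-0.12,0],
    [-0.2,-0.103,-0.12,0],
    [-0.2,-0.103,-0.12,0],
    [-0.2,-0.103,-0.12,0],
  ],
)

```text
clock: 41.38
position: [0.4565, 0.0025, 0.274]
ee_rot: [-3.139, 0.048, 0.02]
force: [-0.2, -0.4, -0.4]
width: 0.005
gripper_force: 0.0
```

Run:
```python
from h import *
go((0.45,0.0,0.27,-91.7,1))
im=grab('top');P=cloud(im);crop(im['color'],(60,60,420,330),2.1,'c9.png')
m=(P[...,2]>0.165)&(P[...,2]<0.18)&(np.hypot(P[...,0]-0.645,P[...,1]+0.057)<0.03);q=P[m];print('ball',len(q),q.mean(0) if len(q) else '')
m=(abs(P[...,2]-0.173)<0.006)&(np.hypot(P[...,0]-0.6834,P[...,1]-0.0655)<0.04)
q=P[m][:,:2].astype(np.float32);print('knob',len(q),cv2.minAreaRect(q) if len(q) else '')
m=(abs(P[...,2]-0.063)<0.006)&(P[...,0]>0.55)&(P[...,0]<0.605)&(abs(P[...,1])<0.05);q=P[m];print('bar',len(q),q.mean(0) if len(q) else '')
```

```text
pos [0.4565 0.0025 0.274 ] yang -91.8 zaxis [-0.013  0.003 -1.   ] F [-0.2 -0.4 -0.4] w 0.0004 gf 0.0 t 41.4 q7 -1.43
(0.45, 0.0, 0.27, -91.7, 1) -> [-0.0064, 0.0027, 0.0041] spin -0.001
ball 30 [ 0.6472623  -0.05597441  0.17119039]
knob 89 ((0.6825907230377197, 0.06456205248832703), (0.01404537819325924, 0.053838085383176804), 54.00064468383789)
bar 0
```

View pics/c9.png

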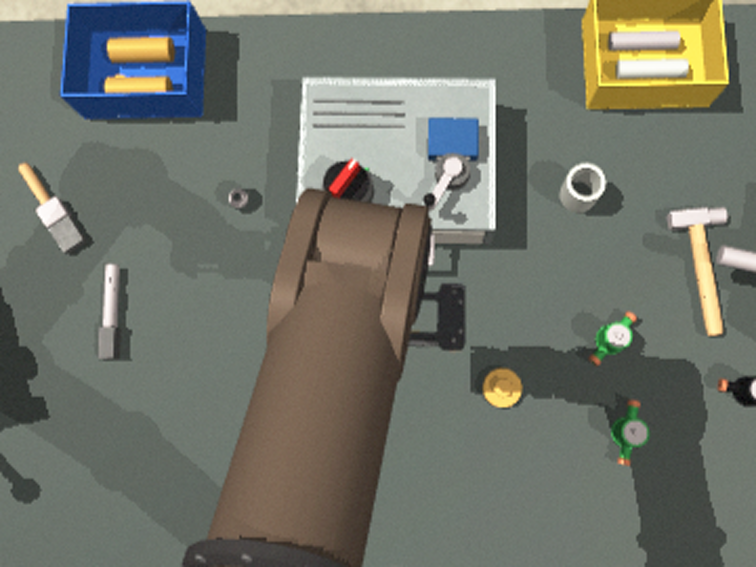

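The lever is back at rest (ball at (430,198)), the knob still points at green, the drawer is flush and the arm is clear. Handing in.

```bash
python3 -c "
from cell import arm
print(arm.sign_off())"
```

```text
the job is handed in; nothing more can be done
None
```

I handed the job in at about 41 s, but it returned no verdict. By my measurements the three brass casings were upright in the drawer before I shut it, the drawer is shut, the knob is turned to its end and up, and the tally lever reached its stop and is back at rest.

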